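# Unlock the sprung drawer box with its T-key

## Task

Take the T-handled key out of its wooden block, put it into the keyhole in the lid of the grey drawer box and feel for the slot inside until the key goes fully home, with its round shoulder down on the keyhole plate. Only then turn it clockwise (seen from above) until the bolt lets go and the drawer springs open by itself. Do it gently, without forcing the lock, pulling at the drawer or disturbing the things around, and leave the key standing fully home in the lock.

Things in the scene. Friction and masses are not known exactly. Their poses are not given: they have to be found in the camera images.
- key: the T-key, about 100 g, standing upright in the round hole of the wooden block, blade down. Origin: centre of the blade's tip; z up along the key, x along the T-bar and along the blade's width. Total height 68 mm: steel blade, shank, shoulder and stem below a black plastic T-bar. A half turn about z makes no difference.
- key_bar (a point): the middle of the key's T-bar, the grip, 59 mm above the blade's tip (axes as the key's). The bar is 50 (x) x 10 (y) x 18 mm (z, from 50 to 68 mm above the tip), on a stem 10 mm across.
- key_shoulder (a point): centre of the underside of the key's round shoulder, 30 mm above the tip (axes as the key's). The shoulder is 34 mm across and 4 mm thick. Below it: round shank 12 mm across, then the blade, 22 mm wide (x) and 4 mm thick (y), 21.5 mm long.
- key_block: wooden block fixed to the table, 60 x 60 mm, 45 mm high, on a 72 x 72 x 10 mm foot, with a 26 mm round hole in its top in which the key hangs by its shoulder; the block is solid up to 9 mm, so the hole is 36 mm deep. Origin: centre of its underside.
- lockbox: grey steel drawer box fixed to the table, 160 (x) x 140 (y) x 70 mm, with a 46 x 46 x 10 mm steel keyhole plate on its lid. Origin: centre of its underside, x from its front (drawer) to its back, y to the left when facing the front from the robot, z up.
- keyhole (a point): centre of the keyhole's mouth on the top face of the keyhole plate, 80 mm above the table, 35 mm in front of the box's middle; axes as the box's. A round vertical bore, 24 mm across with a 2 mm chamfer, with the lock's slotted plug hidden inside. Fully home, the key's shoulder lies on the plate and the tip is 30 mm below the mouth.
- plug_seat (a point): point on the bore's axis 18 mm below the mouth (axes as the box's). The hidden plug's top lies 11 to 19 mm below the mouth, unknown. Through it runs a slot, 24 x 6.2 mm, whose long side starts 0 to 0.9 rad (unknown) clockwise from above from the box's y axis. The plug gives down 1.5 mm against a spring (about 4 N), then is rigid; at the slot's angle it springs up round the blade.
- bolt_seat (a point): the hidden bolt, 33 mm below the mouth. A blade pressed across the slot at 2 to 3 N does not turn the plug; a blade in it does, clockwise, against about 0.07 N m. The bolt lets go with the slot about 1.2 rad clockwise from the box's y axis; hard stop at 1.45 rad; the key has about 0.1 rad play in the slot; it stays where left. More than 30 N from key or robot on the box spoils the lock.
- drawer (a joint): how far the drawer stands out of the box (m): 0 shut and bolted, 0.040 fully sprung open toward the box's front (-x). A light spring (3 N) drives it once the bolt lets go.
- drawer_front (a point): centre of the drawer's grey front panel, 35 mm above the table, on the box's front face; the panel is 130 x 51 mm with a card holder and no handle
- tape_hazard: a roll of black-and-yellow striped tape, 102 mm across, 49 mm high, standing on the table behind the key block; bystander
- box_blades: a small white carton, 51 x 75 x 24 mm, lying between the key block and the drawer box; bystander
- driver_red: a screwdriver with a red handle, 210 mm long, lying near the front edge of the table; bystander
- tape_measure: a black and yellow tape measure, 65 x 80 x 32 mm, near the front left corner of the table; bystander
Things that resemble listed ones, but are neither listed nor needed, are in the scene too. What is shaped like the key but green or red is not meant.

How it is judged (in metres and radians):
On the way, in this order (a step that is already met when the one before it is completed fails the run):
1. the key is fully home in the keyhole while the drawer is still shut (z of key_shoulder in the frame of keyhole below 0.003 m and horizontal distance between key_shoulder and keyhole below 0.004 m and angle between key's own z axis and vertical below 0.12 rad and value of joint drawer below 0.005 m), for 0.1 s.
2. the drawer has sprung open with the key still home (z of key_shoulder in the frame of keyhole below 0.003 m and horizontal distance between key_shoulder and keyhole below 0.004 m and angle between key's own z axis and vertical below 0.12 rad and value of joint drawer above 0.033 m), for 0.2 s.
At the end, for the whole second after the job is handed in: The drawer stands more than 33 mm out and is at rest; the key stands at rest in the keyhole, its shoulder within 3 mm of the plate and 4 mm of the keyhole's centre, within 0.12 rad of upright (all of step 2 and linear speed of key below 0.02 m/s and velocity of joint drawer below 0.01 m/s); the robot touches nothing.
It fails at once if key or robot presses on the drawer box with more than 30 N (contact force between lockbox and key above 30 N or contact force between lockbox and the fingers above 30 N or contact force between lockbox and the arm above 30 N).
It fails at once if the robot touches the drawer (contact force between drawer and the fingers above 0.5 N or contact force between drawer and the arm above 0.5 N).
It fails at once if a bystander is moved by more than 20 mm (distance of any of tape_hazard, box_blades, driver_red, tape_measure from where it was at the start of the episode above 0.02 m).
It also fails if it takes over 72 s, if anything falls off the work surface, if the arm or the gripper's body presses on something with over 40 N, if the wrist force passes 120 N, or if a joint passes its speed limit or range.

## Robot

A 6-joint arm with a two-finger parallel gripper is mounted at the origin on a cart in front of the work surface, level with it; the furniture and walls round the work are solid. World frame = base frame: x ahead of the robot, y to its left, z up, the work surface at z = 0. Lengths are in mm, angles in rad, forces in N, time in s.
With the tool pointing down it reaches from about 250 to 775 mm from the base axis. Payload 4 kg.
Tool frame: the origin (TCP) lies midway between the tips of the shut fingers; the grasp point (between the pads) lies ctrl.grasp_offset behind it (ctrl.grasp_offset is the distance from the TCP to the grasp point, in mm); y points along the fingers, z is the direction in which the jaws open and shut, and the axes are right-handed (so a half turn about y gives the same grasp; the last joint's range is limited). The gripper opens to 94 mm and grips with 3 to 60 N. Pads are 16 mm wide; open, the fingers measure 119 mm over their backs; the gripper's body (75 mm by 177 mm) begins 78 mm behind the grasp point.
Start: joints at [1.026, 0.087, 1.371, -0, 1.684, -0.103], TCP at [235.174, 497.206, 205.506] pointing down, gripper open.
Joint ranges: [-3.1, 3.1], [-0.76, 2.03], [0.27, 2.55], [-1.08, 4.22], [0.17, 2.65], [-2.57, 2.57]. Speed limits (rad/s): [2.79, 2.79, 3.14, 3.14, 3.14, 3.14].

## Interface

Orientations are given as a unit quaternion [x, y, z, w].
In Python, from workcell import monitor, viewer, ctrl gives the robot as it stands.
- The arm moves only by the tool move_arm, never from a script. Its arguments are lists of equal length, an entry for each row: "dp": the shift along the tool's x, y, z in units of 25 mm (1.0 is 25 mm), a list of three; "turn": the turn, a rotation vector about the tool's x, y, z in units of 6 degrees (1.0 is 6 degrees), a list of three. In form: {"dp": [[dx, dy, dz], ...], "turn": [[wx, wy, wz], ...]}. A call has exactly 10 rows; each row shifts and turns the pose as measured when the row begins, along the tool's axes as they then stand; what a row does not reach is not made up. A row lasts 1/12 s, in which the tool goes at most 41.7 mm and 7.16 degrees, less where a joint would pass 70% of its speed; a pose out of reach is approached as far as the arm can. A call is refused whole if a number of a shift passes 1 or a number of a turn 1, either way. A call with a gripper value outside its range is refused whole. "claw" is the opening, from 0 (shut) to 1 (fully open), set as the call begins (left out, the last holds). The fingers move at their own pace and stop on an object; the grip force is fixed at half the most. Time passes only in rows, so rows that do not move let the fingers close, or fill a call up. It gives the time, the measured TCP pose, the force and the opening at its end, in the units of the state.
- monitor.get_obs(): the state, without advancing time (a new reading comes with each control period).
- viewer.capture(name): name is "scene" or "top" or "wrist"; returns a dict with "color" (384x512x3 uint8, blue, green, red), "vertical_fov" (degrees; the focal length in pixels is half the picture's height over the tangent of half this angle, whatever the lens; pixels are square), "cx", "cy" (the principal point, pixels), "view" (4x4, takes a point from world to camera coordinates). Camera axes: x right, y down, z forward; pixel columns grow to the right and rows downward; lengths in mm; the calibration is good to about 2 mm. A picture is of the moment at which its call begins. There is no depth.
- ctrl.job_done(): hands the job in, once; it reports no verdict.
The state is a dict: "time": time; "joint_pos": joint angles; "qvel": joint speeds; "effort": joint torques, N m; "ee_pos": TCP position; "tcp_rot": TCP orientation; "force": force on the tool from outside, world axes, zero at the start; "wrist_torque": the same for the moment, N m; "grip_width": finger opening in mm.
Only numpy, scipy, OpenCV 4.12 (cv2) and the standard library are available. Lean on these libraries where they do the work, as an engineer would, in place of code of your own. Each camera call takes 0.05 s, during which the arm holds its last target.

## Working session

There is one attempt and no reset: what is moved stays moved. The work goes in short steps, Python scripts to look and compute and a tool call to move; the robot and the scene stay as the last step left them, time stands still between calls to the robot, and variables do not carry over. Pictures are saved under pics/ and viewed, and the job is handed in when it is done.

Besides the shell and the picture viewer there is one more tool, called by a JSON object that holds its "method" and its "body". move_arm: Moves the arm, as the interface text tells. Its arguments: {"type":"object","properties":{"dp":{"type":"array"},"turn":{"type":"array"},"claw":{"type":"number"}},"required":["dp","turn"]}

```bash
ls; mkdir -p pics
python3 - <<'E'
from workcell import monitor, viewer, ctrl
import cv2
print(monitor.get_obs(), ctrl.grasp_offset)
for n in ["scene","top","wrist"]:
    c=viewer.capture(n); cv2.imwrite(f"pics/{n}0.png",c["color"]); print(n,c["vertical_fov"],c["cx"],c["cy"],c["view"])
E
```

```text
pics
{'time': 0.0, 'joint_pos': array([ 1.02591036e+00,  8.79049138e-02,  1.37223187e+00, -2.31516818e-05,
        1.68361736e+00, -1.03077477e-01]), 'qvel': array([-5.38423904e-04,  6.61835095e-04,  7.11609421e-05, -3.46967499e-04,
       -1.59494219e-03, -3.30868382e-04]), 'effort': array([-9.49147261e-05, -3.40203524e+01, -3.02418852e+01,  7.18273013e-02,
        3.33890808e-02, -1.61537514e-04]), 'ee_pos': array([234.8781086 , 496.71287138, 204.34292793]), 'tcp_rot': array([ 0.69065032, -0.15517194,  0.1547008 , -0.68919625]), 'force': array([-0.05954708,  0.09479412,  0.72872659]), 'wrist_torque': array([-0.04206509,  0.01701678, -0.02302404]), 'grip_width': 94.095070593406} 18.8
scene 54.136347435200854 259.71380133251944 191.83629067781075 [[ 8.21568320e-01 -5.69548884e-01 -2.52896058e-02 -5.64215437e+02]
 [-2.92137235e-01 -3.82483000e-01 -8.76562942e-01  1.73665634e+02]
 [ 4.89572601e-01  7.27544379e-01 -4.80622351e-01  8.44176258e+02]
 [ 0.00000000e+00  0.00000000e+00  0.00000000e+00  1.00000000e+00]]
top 56.58434847394764 262.61000806141084 189.9706963407405 [[-3.36381673e-03 -9.99988926e-01 -3.29131656e-03 -2.04198825e+02]
 [-9.97475225e-01  3.58879883e-03 -7.09245768e-02  5.43127527e+02]
 [ 7.09356033e-02  3.04442945e-03 -9.97476251e-01  9.47557308e+02]
 [ 0.00000000e+00  0.00000000e+00  0.00000000e+00  1.00000000e+00]]
wrist 66.71559317685937 254.22158160282964 191.84600280757223 [[ 4.27267249e-01  9.04125192e-01 -5.78240041e-04 -5.48590380e+02]
 [ 8.76096983e-01 -4.13863629e-01  2.47327664e-01 -2.58211558e+01]
 [ 2.23375859e-01 -1.06181605e-01 -9.68931727e-01  3.91343083e+02]
 [ 0.00000000e+00  0.00000000e+00  0.00000000e+00  1.00000000e+00]]
```

View pics/top0.png

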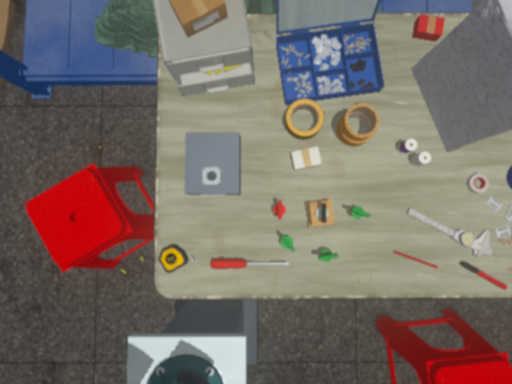

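View pics/scene0.png

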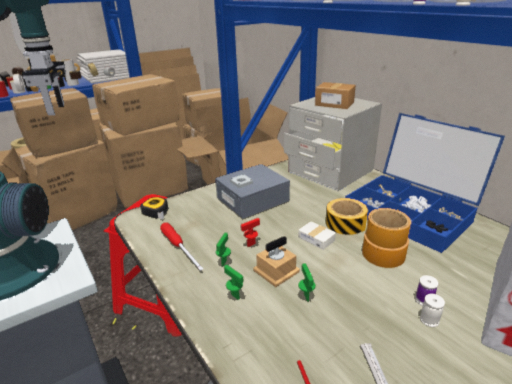

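View pics/wrist0.png

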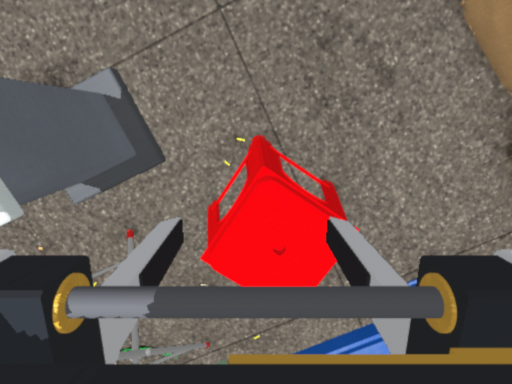

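```bash
cat > h.py <<'E'
import numpy as np, cv2
from workcell import monitor, viewer, ctrl
from scipy.spatial.transform import Rotation as R
def cap(n,save=None):
    c=viewer.capture(n)
    if save: cv2.imwrite(f"pics/{save}.png",c["color"])
    return c
def f(c): return 192/np.tan(np.radians(c["vertical_fov"])/2)
def pix2w(c,u,v,z):
    V=np.array(c["view"]);d=np.array([(u-c["cx"])/f(c),(v-c["cy"])/f(c),1.])
    o=-V[:3,:3].T@V[:3,3]; w=V[:3,:3].T@d
    return o+w*(z-o[2])/w[2]
def w2pix(c,p):
    V=np.array(c["view"]);q=V[:3,:3]@np.array(p,float)+V[:3,3]
    return np.array([c["cx"]+f(c)*q[0]/q[2],c["cy"]+f(c)*q[1]/q[2]])
def crop(img,u0,u1,v0,v1,k,name):
    cv2.imwrite(f"pics/{name}.png",cv2.resize(img[v0:v1,u0:u1],None,fx=k,fy=k,interpolation=cv2.INTER_CUBIC))
E
python3 - <<'E'
from h import *
i=cv2.imread("pics/top0.png")
crop(i,270,370,190,265,8,"c_key"); crop(i,170,255,120,205,7,"c_box")
j=cv2.imread("pics/scene0.png"); crop(j,205,325,205,305,6,"c_skey"); crop(j,205,305,160,225,8,"c_sbox")
E
```

```text
(no output)
```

View pics/c_key.png

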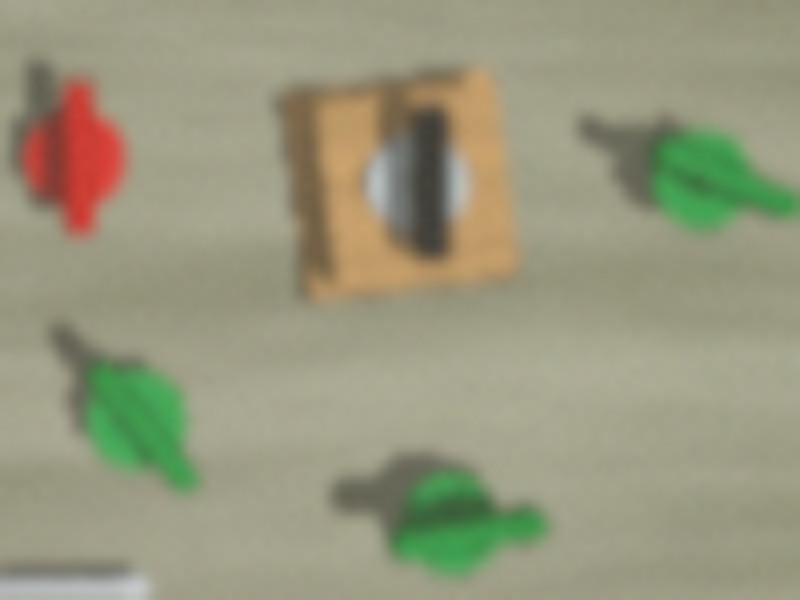

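View pics/c_box.png

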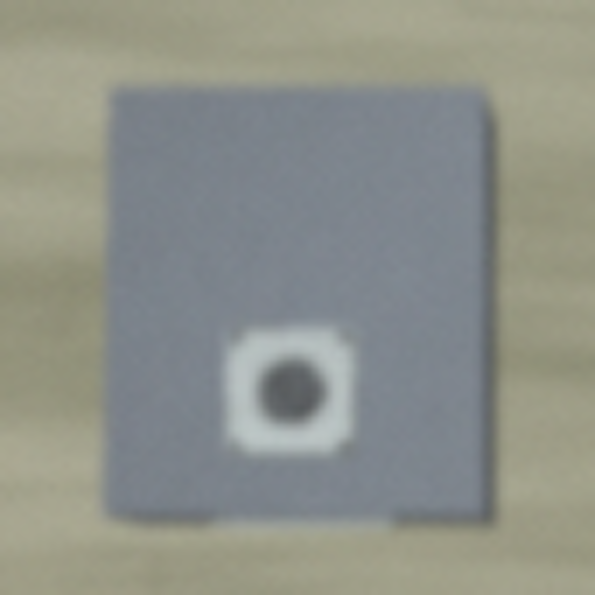

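View pics/c_skey.png

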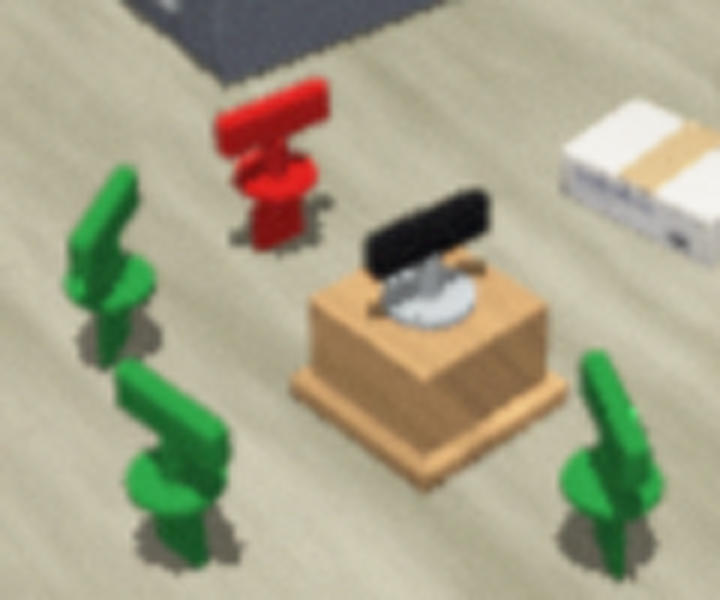

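View pics/c_sbox.png

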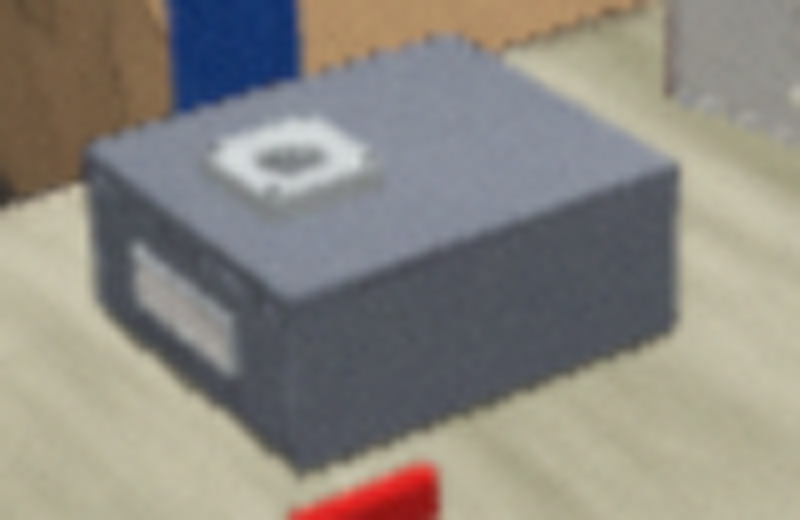

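Run:
```python
from h import *
c=cap("top");s=cap("scene")
P=lambda x,y,k,u0,v0:((x+.5)/k-.5+u0,(y+.5)/k-.5+v0)
def q(n,cc,a,z): print(n,np.round(pix2w(cc,*a,z)[:2],1))
q("bar top far",c,P(431,107,8,270,190),83); q("bar top near",c,P(431,257,8,270,190),83)
q("shoulder",c,P(418,185,8,270,190),49)
for a in [(320,92),(494,70),(520,272),(322,298)]: q("blk top?",c,P(*a,8,270,190),45)
q("keyhole",c,P(293,390,7,170,120),80)
for a in [(112,88),(486,88),(490,518),(108,515)]: q("box top",c,P(*a,7,170,120),70)
for a in [(230,330),(352,326),(354,450),(232,455)]: q("plate",c,P(*a,7,170,120),80)
q("s keyhole",s,P(291,159,8,205,160),80)
q("s bar a",s,P(385,240,6,205,205),83);q("s bar b",s,P(470,195,6,205,205),83)
q("s shoulder",s,P(430,297,6,205,205),49)
for n,a in dict(red=(75,155),g1=(700,180),g2=(135,415),g3=(450,525)).items(): q(n,c,P(*a,8,270,190),34)
o=monitor.get_obs(); print(R.from_quat(o['tcp_rot']).as_matrix().round(3))
```

```text
bar top far [ 504.5 -359.6]
bar top near [ 457.4 -358.8]
shoulder [ 480.2 -360.6]
blk top? [ 510.9 -329.5]
blk top? [ 517.9 -386.8]
blk top? [ 451.7 -394.2]
blk top? [ 443.5 -329.3]
keyhole [576.  -76.1]
box top [690.1  -6.6]
box top [ 689.5 -145.4]
box top [ 529.7 -147.1]
box top [531.3  -7. ]
plate [598.1 -52.9]
plate [599.4 -97.4]
plate [554.  -98.4]
plate [552.4 -54.1]
s keyhole [572.6 -77.8]
s bar a [ 458.  -365.8]
s bar b [ 496.9 -362.5]
s shoulder [ 477.6 -364.8]
red [ 490.7 -249.3]
g1 [ 481.7 -456.5]
g2 [ 404.9 -268.6]
g3 [ 368.7 -371.9]
[[ 0.904 -0.001  0.428]
 [-0.428 -0.001  0.904]
 [-0.    -1.    -0.001]]
```

{"method": "move_arm", "body": {"dp": [[0.4,0,-0.45],[0.8,0,-0.9],[0.87,0,-1],[0.87,0,-1],[0.87,0,-1],[0.87,0,-1],[0.87,0,-1],[0.87,0,-1],[0.87,0,-1],[0.87,0,-1]], "turn": [[0,0,0],[0,0,0],[0,0,0],[0,0,0],[0,0,0],[0,0,0],[0,0,0],[0,0,0],[0,0,0],[0,0,0]], "claw": 1}}

```text
time: 1.08
ee_pos: [320.1, 191.3, 201.8]
tcp_rot: [0.692, -0.151, 0.15, -0.69]
force: [0.7, -0.5, 0.1]
grip_width: 93.8
```

{"method": "move_arm", "body": {"dp": [[0.87,0,-1],[0.87,0,-1],[0.87,0,-1],[0.87,0,-1],[0.87,0,-1],[0.87,0,-1],[0.87,0,-1],[0.87,0,-1],[0.87,0,-1],[0.87,0,-1]], "turn": [[0,0,0],[0,0,0],[0,0,0],[0,0,0],[0,0,0],[0,0,0],[0,0,0],[0,0,0],[0,0,0],[0,0,0]]}}

```text
time: 1.92
ee_pos: [414.5, -143.1, 203.9]
tcp_rot: [0.691, -0.148, 0.153, -0.691]
force: [1.0, 0.3, -0.1]
grip_width: 94.1
```

{"method": "move_arm", "body": {"dp": [[0.87,0,-1],[0.87,0,-1],[0.87,0,-1],[0.87,0,-1],[0.87,0,-1],[0.7,0,-0.8],[0,0,0],[0,0,0],[0,0,0],[0,0,0]], "turn": [[0,0,0],[0,0,0],[0,0,0],[0,0,0],[0,0.5,0],[0,1,0],[0,1,0],[0,1,0],[0,1,0],[0,1,0]]}}

```text
time: 2.75
ee_pos: [467.4, -346.9, 199.4]
tcp_rot: [-0.613, 0.351, -0.353, 0.614]
force: [0.3, 0.5, -0.3]
grip_width: 93.7
```

{"method": "move_arm", "body": {"dp": [[0,0,0],[0,0,0],[0,0,0],[0,0,0],[0,0,0],[0,0,0],[0,0,0],[0,0,0],[0,0,0],[0,0,0]], "turn": [[0,1,0],[0,1,0],[0,1,0],[0,1,0],[0,1,0],[0,1,0],[0,1,0],[0,1,0],[0,1,0],[0,1,0]]}}

```text
time: 3.58
ee_pos: [466.3, -346.9, 195.9]
tcp_rot: [-0.338, 0.623, -0.619, 0.338]
force: [-0.5, 0.1, 0.4]
grip_width: 94.1
```

{"method": "move_arm", "body": {"dp": [[0,0,0],[0,0,0],[0,0,0],[0,0,0],[0,0,0],[0,0,0],[0,0,0],[0,0,0],[0,0,0],[0,0,0]], "turn": [[0,1,0],[0,1,0],[0,1,0],[0,1,0],[0,1,0],[0,1,0],[0,1,0],[0,1,0],[0,1,0],[0,1,0]]}}

```text
time: 4.42
ee_pos: [465.5, -346.2, 193.2]
tcp_rot: [0.035, 0.709, -0.703, -0.039]
force: [0.4, -0.2, -1.0]
grip_width: 94.0
```

```bash
cat > st.py <<'E'
from h import *
def st(tx,ty,tz,az=None):
    o=monitor.get_obs();M=R.from_quat(o['tcp_rot']).as_matrix()
    d=np.array([tx,ty,tz])-o['ee_pos']
    print('t',round(o['time'],2),'pos',o['ee_pos'].round(1),'F',o['force'].round(2),'Tq',o['wrist_torque'].round(2),'w',round(o['grip_width'],1),'j6',o['joint_pos'][5].round(3))
    a=np.arctan2(M[1,2],M[0,2]);print('az',round(a,4),'ydir',M[:,1].round(4),'need world',d.round(1),'tool units',(M.T@d/25).round(3), end=' ')
    if az is not None:
        x=R.from_euler('z',az-a)*R.from_matrix(M)
        # target: y straight down with z az
        T=np.array([[np.cos(az+np.pi/2)*-1*-1,0,np.cos(az)],[0,0,0],[0,0,0]])
        z=np.array([np.cos(az),np.sin(az),0]);y=np.array([0,0,-1.]);xx=np.cross(y,z)
        T=np.column_stack([xx,y,z]); print('turn units',(R.from_matrix(M.T@T).as_rotvec()/np.radians(6)).round(3))
E
python3 - <<'E'
from st import *
st(480,-360.5,200,-np.pi/2)
c=cap("wrist","w1"); cap("top","t1")
for p in [(480,-360.5,49),(480,-360.5,83)]: print(w2pix(c,p))
E
```

```text
t 4.42 pos [ 465.5 -346.2  193.2] F [ 0.44 -0.21 -0.96] Tq [0.02 0.17 0.01] w 94.0 j6 0.938
az -1.6759 ydir [-0.0057  0.008  -1.    ] need world [ 14.5 -14.3   6.8] tool units [-0.634 -0.279  0.508] turn units [ 0.074 -1.004  0.058]
[266.06170213 167.11524827]
[267.08065222 172.90776606]
```

View pics/w1.png

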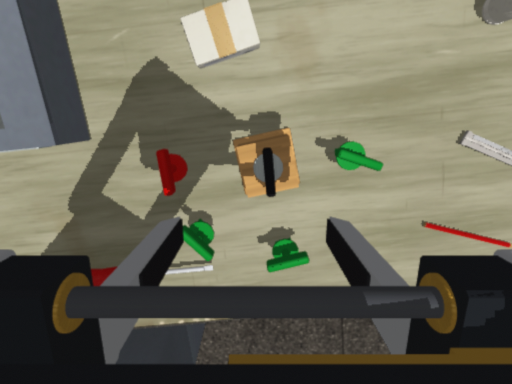

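Run:
```python
from h import *
i=cv2.imread("pics/w1.png"); crop(i,225,310,120,205,8,"c_w1")
```

```text
(no output)
```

View pics/c_w1.png

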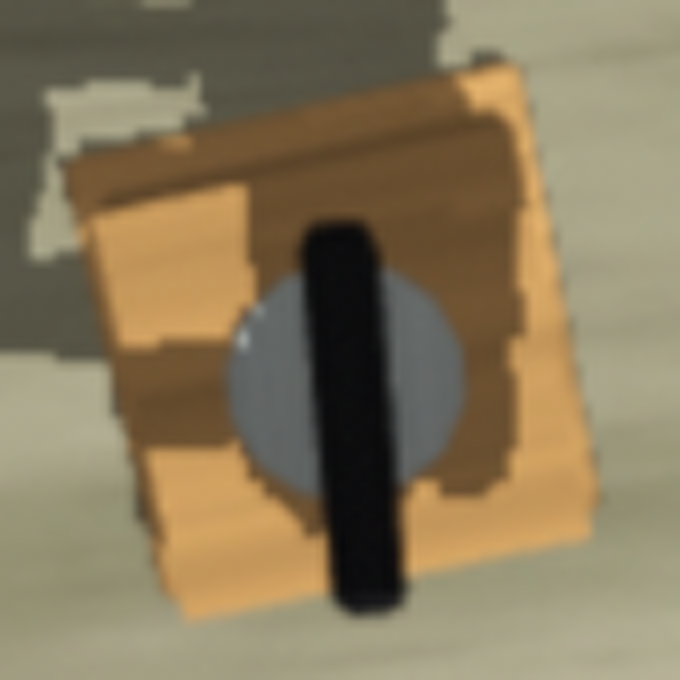

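Run:
```python
from st import *
c=viewer.capture("wrist")
P=lambda x,y,k,u0,v0:((x+.5)/k-.5+u0,(y+.5)/k-.5+v0)
print(c["view"][:3])
a=pix2w(c,*P(338,222,8,225,120),80);b=pix2w(c,*P(370,612,8,225,120),83)
print(a,b,(a+b)/2,np.arctan2((a-b)[1],(a-b)[0]), np.linalg.norm(a-b))
print(pix2w(c,*P(347,380,8,225,120),49))
for q in [(520,62),(600,500),(185,618)]: print(pix2w(c,*P(*q,8,225,120),45))
st(480,-361,120,-np.pi/2)
```

```text
[[-9.89344839e-02 -9.95053552e-01 -8.96638473e-03 -2.97379977e+02]
 [-9.62558775e-01  9.34106290e-02  2.54470155e-01  4.55467893e+02]
 [-2.52373876e-01  3.38065457e-02 -9.67039060e-01  5.08835305e+02]]
[ 505.42444295 -362.48561867   80.        ] [ 455.45873582 -362.12054305   83.        ] [ 480.44158938 -362.30308086   81.5       ] -0.007306393570977364 50.05701917938695
[ 479.92109307 -362.52219415   49.        ]
[ 520.93569588 -390.10775038   45.        ]
[ 458.23786097 -397.35712975   45.        ]
[ 446.43954989 -335.96735846   45.        ]
t 4.57 pos [ 465.5 -346.2  193.2] F [-0.41  0.14  0.25] Tq [-0.03  0.13 -0.02] w 94.0 j6 0.93
az -1.6678 ydir [-0.0058  0.008  -1.    ] need world [ 14.5 -14.8 -73.2] tool units [-0.653  2.921  0.556] turn units [ 0.074 -0.926  0.059]
```

{"method": "move_arm", "body": {"dp": [[-0.33,0,0.31],[-0.33,0.3,0.31],[0,0.8,0],[0,0.8,0],[0,0.8,0],[0,0.8,0],[0,0.6,0],[0,0.4,0],[0,0,0],[0,0,0]], "turn": [[0,-0.5,0],[0,-0.37,0],[0,0,0],[0,0,0],[0,0,0],[0,0,0],[0,0,0],[0,0,0],[0,0,0],[0,0,0]]}}

```text
time: 5.4
ee_pos: [482.3, -363.6, 77.7]
tcp_rot: [-0.01, 0.709, -0.705, 0.009]
force: [0.1, -0.4, 0.3]
grip_width: 93.9
```

Run:
```python
from st import *
st(480,-362.2,55.5,-1.58)
c=cap("wrist","w2")
crop(c["color"],130,390,20,250,3,"c_w2")
```

```text
t 5.4 pos [ 482.3 -363.6   77.7] F [ 0.13 -0.38  0.31] Tq [-0.01  0.1   0.  ] w 93.9 j6 0.803
az -1.5444 ydir [-0.0022  0.0051 -1.    ] need world [ -2.3   1.4 -22.2] tool units [ 0.088  0.889 -0.054] turn units [0.049 0.34  0.02 ]
```

View pics/c_w2.png

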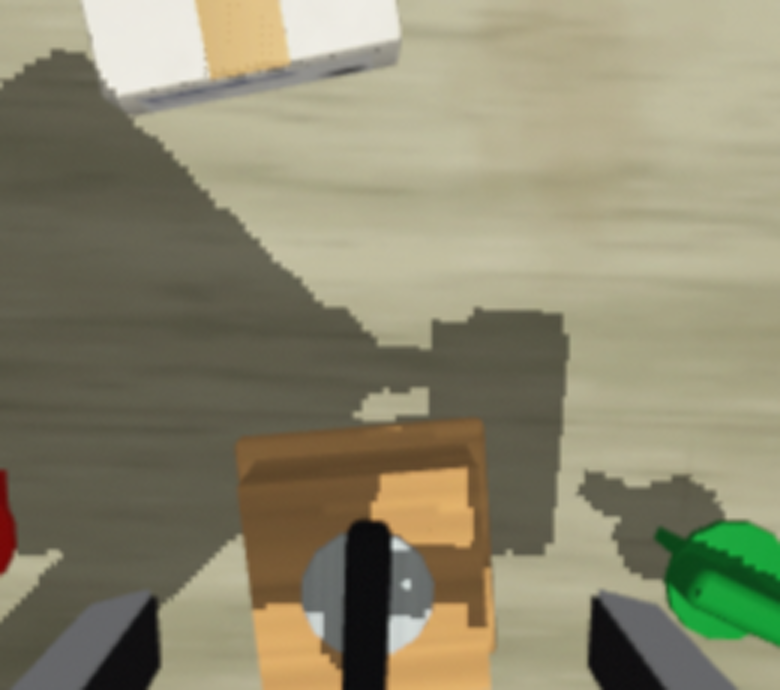

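{"method": "move_arm", "body": {"dp": [[0.05,0.3,-0.03],[0.04,0.4,-0.03],[0,0.2,0],[0,0,0],[0,0,0],[0,0,0],[0,0,0],[0,0,0],[0,0,0],[0,0,0]], "turn": [[0.05,0.3,0.02],[0,0,0],[0,0,0],[0,0,0],[0,0,0],[0,0,0],[0,0,0],[0,0,0],[0,0,0],[0,0,0]]}}

```text
time: 6.28
ee_pos: [483.8, -365.5, 61.9]
tcp_rot: [-0.004, -0.704, 0.71, -0.003]
force: [0.1, 0.4, 0.8]
grip_width: 93.8
```

Run:
```python
from st import *
st(480,-362.2,55.5,-1.58)
c=cap("wrist","w3")
crop(c["color"],130,390,120,350,3,"c_w3")
```

```text
t 6.28 pos [ 483.8 -365.5   61.9] F [0.07 0.41 0.77] Tq [-0.01  0.16 -0.  ] w 93.8 j6 0.832
az -1.5722 ydir [ 0.01   -0.0091 -0.9999] need world [-3.8  3.3 -6.4] tool units [ 0.154  0.254 -0.136] turn units [-0.086  0.075 -0.096]
```

View pics/c_w3.png

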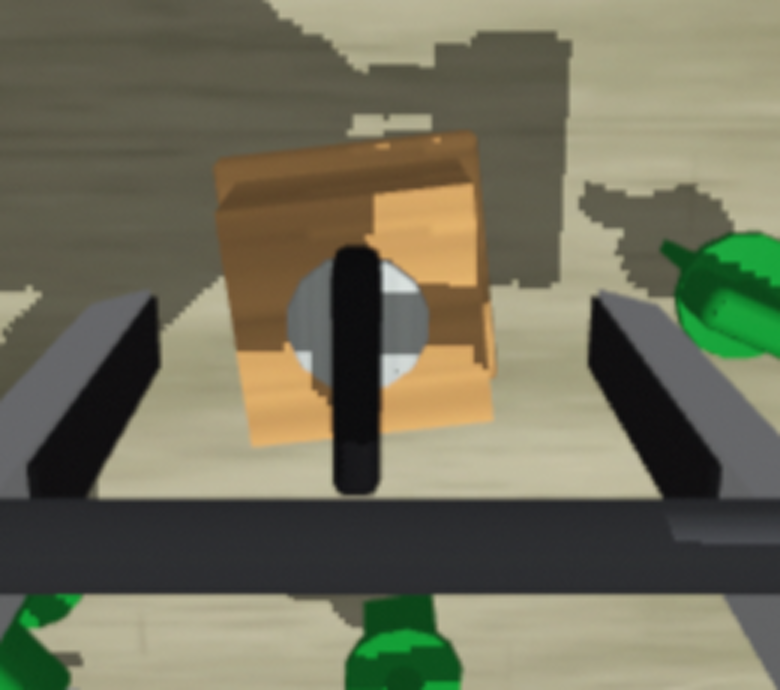

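{"method": "move_arm", "body": {"dp": [[0.1,0.12,-0.09],[0.08,0.1,-0.07],[0,0.06,0],[0,0,0],[0,0,0],[0,0,0],[0,0,0],[0,0,0],[0,0,0],[0,0,0]], "turn": [[-0.08,0.08,-0.1],[0,0,0],[0,0,0],[0,0,0],[0,0,0],[0,0,0],[0,0,0],[0,0,0],[0,0,0],[0,0,0]]}}

```text
time: 7.17
ee_pos: [478.6, -361.0, 53.8]
tcp_rot: [0.003, 0.707, -0.707, -0.004]
force: [0.6, -0.3, -0.3]
grip_width: 94.1
```

Run:
```python
from st import *
st(480,-362.2,55.5,-1.58)
```

```text
t 7.17 pos [ 478.6 -361.    53.8] F [ 0.57 -0.29 -0.32] Tq [0.05 0.16 0.  ] w 94.1 j6 0.841
az -1.5814 ydir [-2.1e-03  7.0e-04 -1.0e+00] need world [ 1.4 -1.2  1.7] tool units [-0.055 -0.067  0.049] turn units [ 0.006 -0.013  0.02 ]
```

{"method": "move_arm", "body": {"dp": [[-0.05,-0.05,0.05],[0,0,0],[0,0,0],[0,0,0],[0,0,0],[0,0,0],[0,0,0],[0,0,0],[0,0,0],[0,0,0]], "turn": [[0,0,0],[0,0,0],[0,0,0],[0,0,0],[0,0,0],[0,0,0],[0,0,0],[0,0,0],[0,0,0],[0,0,0]], "claw": 0}}

```text
time: 8.0
ee_pos: [480.2, -362.5, 55.5]
tcp_rot: [0.003, 0.707, -0.707, -0.004]
force: [-0.3, 0.9, -0.6]
grip_width: 30.9
```

Run:
```python
from st import *
st(480,-362.2,55.5,-1.58)
c=cap("wrist","w4")
crop(c["color"],130,390,120,350,3,"c_w4")
```

```text
t 8.0 pos [ 480.2 -362.5   55.5] F [-0.28  0.9  -0.56] Tq [-0.02  0.15  0.05] w 30.9 j6 0.841
az -1.5813 ydir [-1.6e-03  2.0e-04 -1.0e+00] need world [-0.2  0.3 -0. ] tool units [ 0.009  0.001 -0.013] turn units [ 0.002 -0.013  0.015]
```

View pics/c_w4.png

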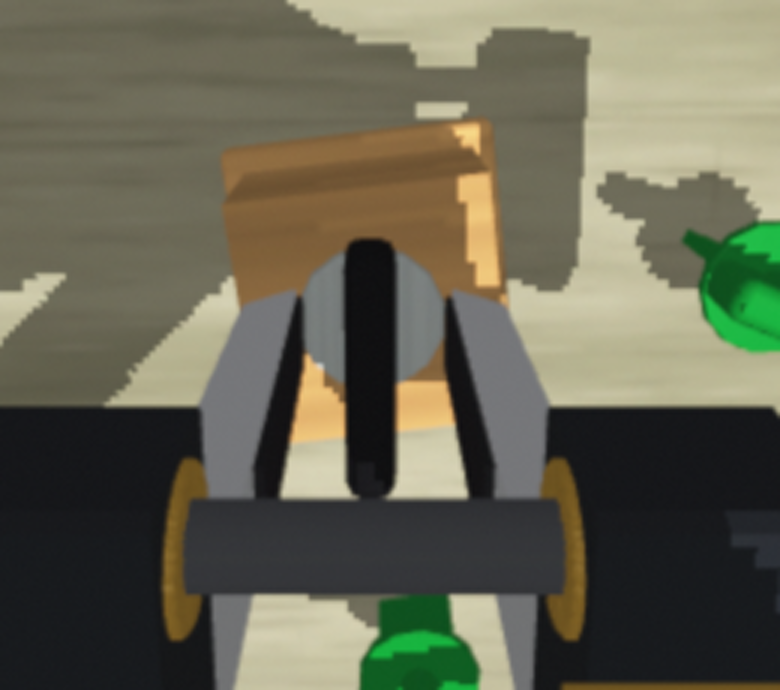

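{"method": "move_arm", "body": {"dp": [[0,0,0],[0,0,0],[0,0,0],[0,0,0],[0,0,0],[0,0,0],[0,0,0],[0,0,0],[0,0,0],[0,0,0]], "turn": [[0,0,0],[0,0,0],[0,0,0],[0,0,0],[0,0,0],[0,0,0],[0,0,0],[0,0,0],[0,0,0],[0,0,0]]}}

```text
time: 8.88
ee_pos: [480.2, -362.4, 55.5]
tcp_rot: [0.003, 0.707, -0.707, -0.004]
force: [-1.2, 0.2, 0.2]
grip_width: 9.7
```

Run:
```python
from st import *
st(480,-362.2,55.5,-1.58)
```

```text
t 8.88 pos [ 480.2 -362.4   55.5] F [-1.21  0.2   0.17] Tq [0.07 0.17 0.01] w 9.7 j6 0.841
az -1.5813 ydir [-1.6e-03  3.0e-04 -1.0e+00] need world [-0.2  0.2 -0. ] tool units [ 0.009  0.    -0.009] turn units [ 0.003 -0.012  0.015]
```

{"method": "move_arm", "body": {"dp": [[0,-0.2,0],[0,-0.4,0],[0,-0.5,0],[0,-0.6,0],[0,-0.8,0],[0,-0.8,0],[0,-0.8,0],[0,-0.4,0],[0,0,0],[0,0,0]], "turn": [[0,0,0],[0,0,0],[0,0,0],[0,0,0],[0,0,0],[0,0,0],[0,0,0],[0,0,0],[0,0,0],[0,0,0]]}}

```text
time: 9.72
ee_pos: [479.6, -361.6, 174.9]
tcp_rot: [0.002, 0.708, -0.706, -0.005]
force: [-0.6, 0.3, -1.4]
grip_width: 9.7
```

Run:
```python
from st import *
st(576,-76.5,145,0.05)
c=cap("wrist","w5"); s=cap("scene","s5")
crop(s["color"],200,350,120,290,4,"c_s5")
```

```text
t 9.72 pos [ 479.6 -361.6  174.9] F [-0.65  0.27 -1.39] Tq [-0.04  0.15  0.02] w 9.7 j6 0.841
az -1.5813 ydir [-0.0034  0.0026 -1.    ] need world [ 96.4 285.1 -29.9] tool units [ -3.739   1.213 -11.441] turn units [ 4.6000e-02 -1.5578e+01  6.0000e-03]
```

View pics/c_s5.png

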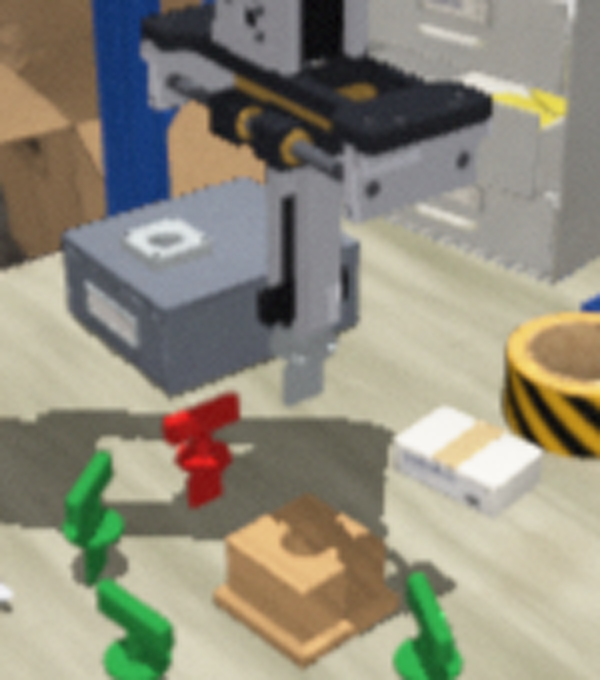

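View pics/w5.png

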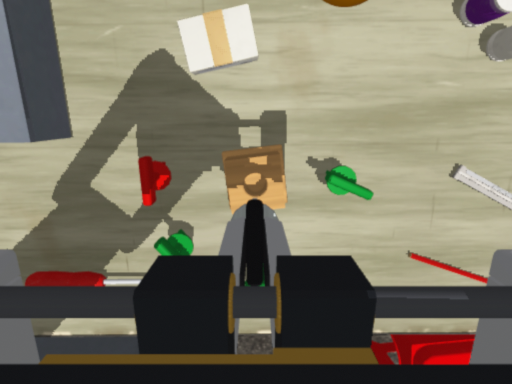

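{"method": "move_arm", "body": {"dp": [[-0.2,0,-0.6],[-0.32,0,-0.96],[-0.32,0,-0.96],[-0.32,0,-0.96],[-0.32,0,-0.96],[-0.32,0,-0.96],[-0.32,0,-0.96],[-0.32,0,-0.96],[-0.32,0,-0.96],[-0.32,0,-0.96]], "turn": [[0,0,0],[0,0,0],[0,0,0],[0,0,0],[0,0,0],[0,0,0],[0,0,0],[0,0,0],[0,0,0],[0,0,0]]}}

```text
time: 10.65
ee_pos: [554.3, -113.9, 157.5]
tcp_rot: [-0.005, 0.714, -0.7, -0.017]
force: [-0.1, -0.2, -1.2]
grip_width: 9.5
```

Run:
```python
from st import *
st(576,-76.5,145,0.05)
c=cap("wrist","w6"); s=cap("top","t6")
print(w2pix(c,(576,-76,80)))
```

```text
t 10.65 pos [ 554.3 -113.9  157.5] F [-0.12 -0.18 -1.23] Tq [-0.06  0.12 -0.04] w 9.5 j6 1.28
az -1.5893 ydir [-0.0311  0.0214 -0.9993] need world [ 21.7  37.4 -12.5] tool units [-0.857  0.504 -1.499] turn units [  0.398 -15.649   0.067]
[212.89238013 171.97727135]
```

View pics/w6.png

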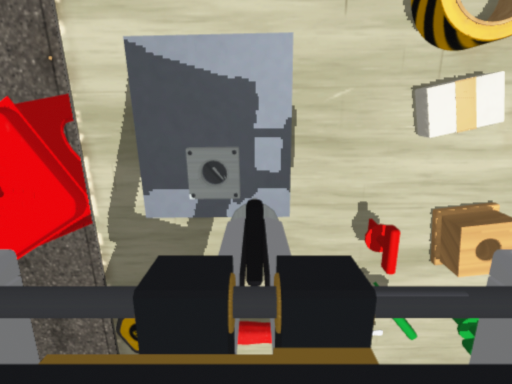

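View pics/t6.png

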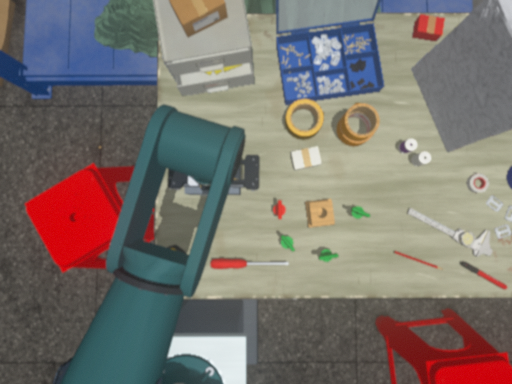

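Run:
```python
from h import *
i=cv2.imread("pics/w6.png"); crop(i,178,248,138,208,10,"c_w6")
```

```text
(no output)
```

View pics/c_w6.png

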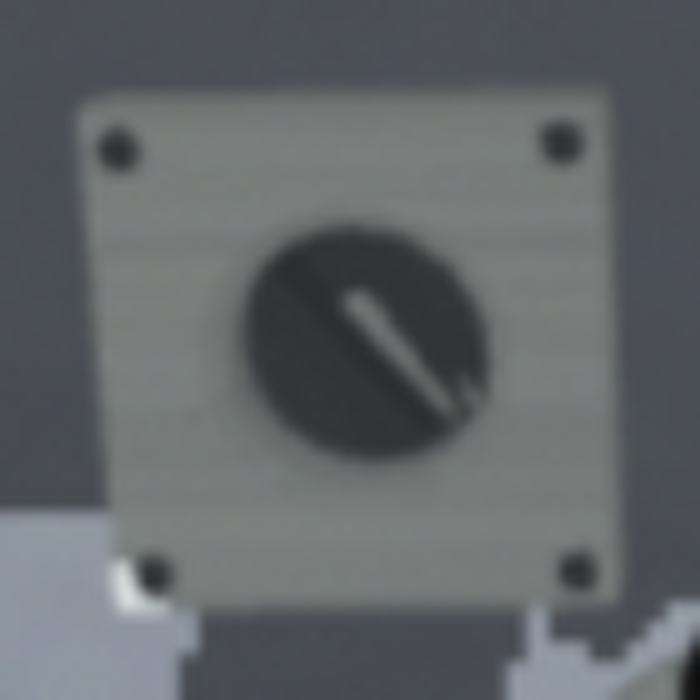

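Run:
```python
from h import *
c=viewer.capture("wrist")
P=lambda x,y:((x+.5)/10-.5+178,(y+.5)/10-.5+138)
for z in (61,69):
  for a,b in [((352,298),(450,410)),((295,265),(435,440)),((340,305),(440,420))]:
    A=pix2w(c,*P(*a),z);B=pix2w(c,*P(*b),z);d=A-B;print(z,A.round(1),B.round(1),np.arctan2(d[0],d[1]).round(3))
print('hole',pix2w(c,*P(367,343),80))
p=[pix2w(c,*P(*a),80) for a in [(118,150),(563,142),(578,571),(155,575)]]
print(np.array(p).round(1),np.mean(p,0))
p=np.array(p);print('yaw from y axis cw', [np.arctan2(d[0],d[1]).round(3) for d in (p[0]-p[1],p[3]-p[2])], [np.arctan2(d[1],d[0]).round(3) for d in (p[0]-p[3],p[1]-p[2])])
```

```text
61 [576.8 -70.1  61. ] [565.6 -79.1  61. ] 0.892
61 [580.  -64.8  61. ] [562.7 -77.5  61. ] 0.94
61 [576.1 -68.9  61. ] [564.7 -78.   61. ] 0.897
69 [578.4 -71.5  69. ] [567.6 -80.2  69. ] 0.892
69 [581.5 -66.3  69. ] [564.7 -78.6  69. ] 0.94
69 [577.7 -70.3  69. ] [566.6 -79.2  69. ] 0.897
hole [576.44011541 -74.50202389  80.        ]
[[594.  -53.3  80. ]
 [594.3 -92.7  80. ]
 [555.  -92.8  80. ]
 [554.8 -53.8  80. ]] [574.52552073 -73.16582374  80.        ]
yaw from y axis cw [np.float64(-0.008), np.float64(-0.004)] [np.float64(0.012), np.float64(0.002)]
```

{"method": "move_arm", "body": {"dp": [[0.3,0,-0.1],[0.3,0.1,-0.1],[0,0.1,0],[0,0.1,0],[0,0,0],[0,0,0],[0,0,0],[0,0,0],[0,0,0],[0,0,0]], "turn": [[0.2,-0.6,0],[0.2,-0.9,0],[0,-0.9,0],[0,-0.9,0],[0,-0.9,0],[0,-0.9,0],[0,-0.9,0],[0,-0.6,0],[0,0,0],[0,0,0]]}}

```text
time: 11.63
ee_pos: [530.5, -110.8, 140.6]
tcp_rot: [0.262, -0.663, 0.665, -0.225]
force: [0.5, -0.6, -0.9]
grip_width: 9.6
```

Run:
```python
from st import *
st(540,-105,150,-0.87)
```

```text
t 11.63 pos [ 530.5 -110.8  140.6] F [ 0.49 -0.61 -0.86] Tq [-0.04  0.14 -0.  ] w 9.6 j6 0.578
az -0.8676 ydir [-0.0471 -0.0204 -0.9987] need world [9.5 5.8 9.4] tool units [-0.421 -0.396  0.066] turn units [0.142 0.026 0.47 ]
```

{"method": "move_arm", "body": {"dp": [[-0.2,-0.2,0.03],[-0.2,-0.18,0.03],[0,0,0],[0,0,0],[0,0,0],[0,0,0],[0,0,0],[0,0,0],[0,0,0],[0,0,0]], "turn": [[0.1,0.02,0.3],[0.05,0,0.2],[0,0,0],[0,0,0],[0,0,0],[0,0,0],[0,0,0],[0,0,0],[0,0,0],[0,0,0]]}}

```text
time: 12.47
ee_pos: [539.5, -105.5, 150.5]
tcp_rot: [-0.238, 0.665, -0.665, 0.244]
force: [-0.9, 0.3, -1.1]
grip_width: 10.2
```

Run:
```python
from st import *
st(540,-105,150,-0.87)
c=cap("wrist","w7")
print(w2pix(c,(575,-75,80))); np.savez("w7.npz",view=c["view"],ee=monitor.get_obs()["ee_pos"],q=monitor.get_obs()["tcp_rot"])
crop(c["color"],190,340,90,300,3.8,"c_w7")
```

```text
t 12.47 pos [ 539.5 -105.5  150.5] F [-0.92  0.34 -1.05] Tq [-0.05  0.14 -0.  ] w 10.2 j6 0.576
az -0.8761 ydir [ 0.0075  0.0035 -1.    ] need world [ 0.5  0.5 -0.5] tool units [-0.027  0.018 -0.004] turn units [-0.021 -0.058 -0.076]
[253.12318671 147.08646818]
```

View pics/c_w7.png

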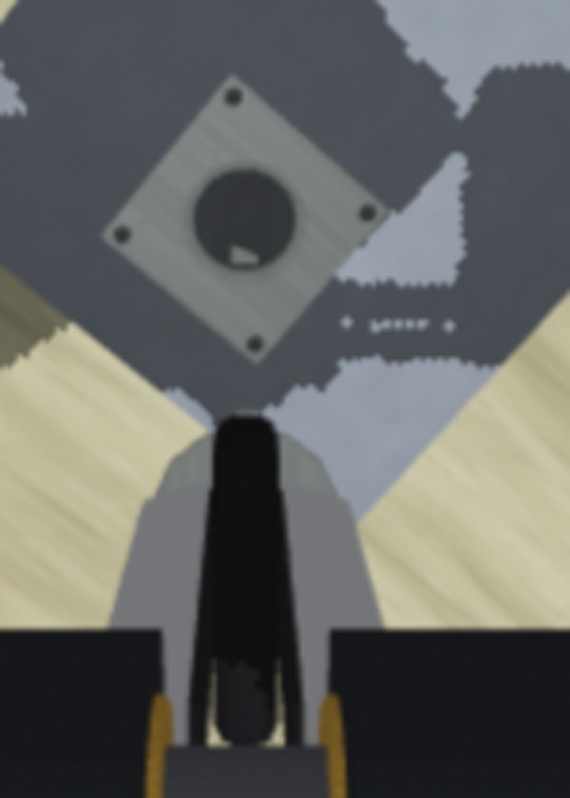

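Run:
```python
from st import *
c=viewer.capture("wrist"); o=monitor.get_obs(); z=o['ee_pos'][2]
i=cv2.imread("pics/w7.png")
crop(i,205,300,105,195,8,"c_w7b"); crop(i,215,295,190,300,7,"c_w7c")
```

View pics/c_w7b.png

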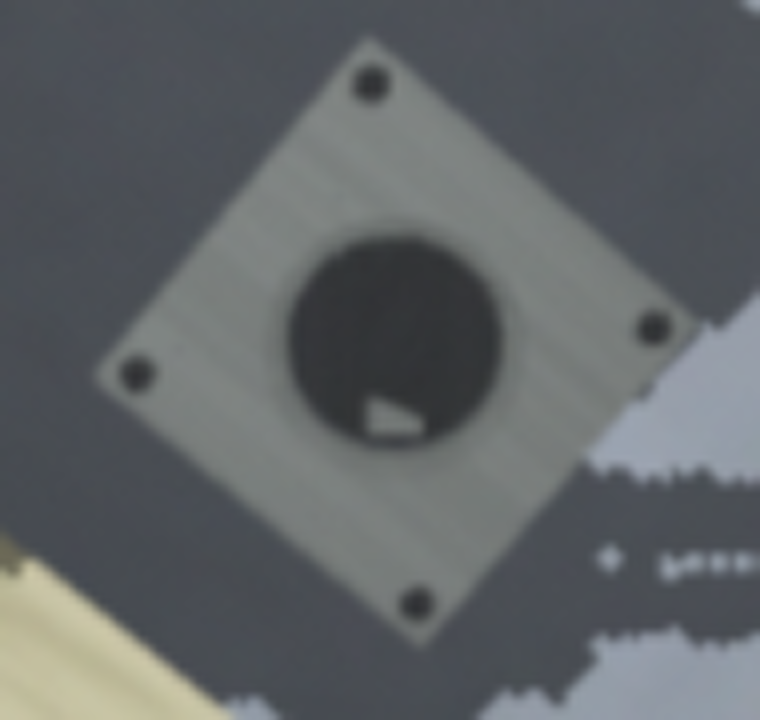

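View pics/c_w7c.png

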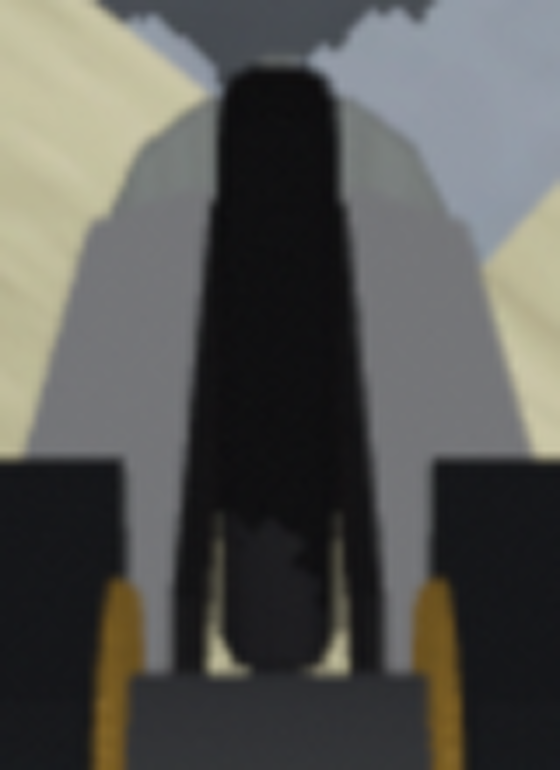

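Run:
```python
from h import *
for n,(u0,u1,v0,v1),o in [("w6",(198,230,157,188),"e6"),("w7",(238,271,132,163),"e7")]:
    i=cv2.imread(f"pics/{n}.png")[v0:v1,u0:u1].astype(float)
    i=np.clip((i-20)*255/60,0,255).astype(np.uint8)
    cv2.imwrite(f"pics/{o}.png",cv2.resize(i,None,fx=12,fy=12,interpolation=cv2.INTER_CUBIC))
a=cv2.imread("pics/e6.png");b=cv2.imread("pics/e7.png");h=max(a.shape[0],b.shape[0])
p=lambda x:cv2.copyMakeBorder(x,0,h-x.shape[0],0,10,cv2.BORDER_CONSTANT)
cv2.imwrite("pics/e67.png",np.hstack([p(a),p(b)]))
```

```text
(no output)
```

View pics/e67.png

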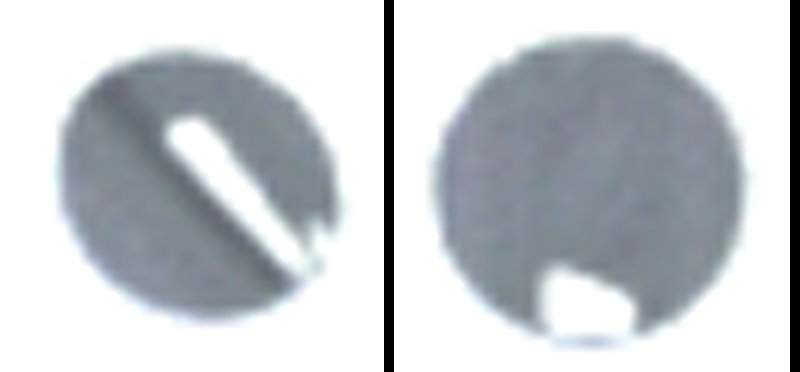

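Run:
```python
from st import *
c=viewer.capture("wrist"); o=monitor.get_obs(); e=o['ee_pos'];M=R.from_quat(o['tcp_rot']).as_matrix()
P=lambda x,y,k,u0,v0:((x+.5)/k-.5+u0,(y+.5)/k-.5+v0)
s=np.array([pix2w(c,*P(*a,8,205,105),80) for a in [(371,84),(654,328),(417,605),(137,374)]])
print(s.round(1),s.mean(0).round(2)); print('bore',pix2w(c,*P(396,343,8,205,105),79).round(2))
h=s.mean(0)
T=lambda p:(M.T@(p-e)).round(2)
for zt in (27.5,):
  z=e[2]+zt
  a=pix2w(c,*P(277,66,7,215,190),z);b=pix2w(c,*P(278,668,7,215,190),z-0)
  print('bar',T(a),T(b),np.linalg.norm(a-b))
# shoulder visible edge at left/right arcs, top z = e-6.5
for q in [(150,145),(425,170),(205,100),(350,98)]:
  print('sh',T(pix2w(c,*P(*q,7,215,190),e[2]-6.5)))
print('hole tool',T(h)); print(M.T@np.array([0,0,-1]))
```

```text
[[594.2 -56.6  80. ]
 [594.2 -96.   80. ]
 [554.8 -95.9  80. ]
 [554.9 -56.5  80. ]] [574.51 -76.27  80.  ]
bore [575.2  -75.87  79.  ]
bar [-27.61 -27.28   0.13] [ 24.95 -27.7    0.23] 52.55904848034548
sh [-10.18   6.56 -12.14]
sh [-7.66  6.59 14.38]
sh [-14.69   6.6   -6.81]
sh [-14.89   6.63   7.07]
hole tool [-45.04  70.77  -0.21]
[ 0.00799238  0.99996592 -0.00207013]
```

Run:
```python
from st import *
c=viewer.capture("wrist"); o=monitor.get_obs(); e=o['ee_pos'];M=R.from_quat(o['tcp_rot']).as_matrix()
V=np.array(c["view"]);print('cam in tool',M.T@(-V[:3,:3].T@V[:3,3]-e))
st(575.2,-75.8,150,-0.88)
```

```text
cam in tool [ -70.7882342  -180.80425894    0.33124034]
t 12.67 pos [ 539.5 -105.5  150.4] F [ 0.4  -0.41 -1.42] Tq [0.   0.15 0.02] w 9.8 j6 0.576
az -0.8761 ydir [ 0.0075  0.0035 -1.    ] need world [35.7 29.7 -0.4] tool units [-1.857e+00  3.200e-02  1.000e-03] turn units [-0.02   0.038 -0.077]
```

{"method": "move_arm", "body": {"dp": [[-0.4,0,0],[-0.6,0,0],[-0.6,0,0],[-0.27,0,0],[0,0,0],[0,0,0],[0,0,0],[0,0,0],[0,0,0],[0,0,0]], "turn": [[0,0,-0.07],[0,0,0],[0,0,0],[0,0,0],[0,0,0],[0,0,0],[0,0,0],[0,0,0],[0,0,0],[0,0,0]]}}

```text
time: 13.5
ee_pos: [579.5, -71.6, 149.8]
tcp_rot: [0.241, -0.664, 0.665, -0.241]
force: [-0.7, -0.3, -1.1]
grip_width: 9.5
```

Run:
```python
from st import *
st(575.6,-75.5,135,-0.88)
c=cap("scene","s8"); crop(c["color"],195,315,120,225,6,"c_s8")
```

```text
t 13.5 pos [579.5 -71.6 149.8] F [-0.69 -0.29 -1.09] Tq [-0.06  0.12  0.06] w 9.5 j6 0.656
az -0.8754 ydir [ 6.0e-04 -1.3e-03 -1.0e+00] need world [ -3.9  -3.9 -14.8] tool units [0.218 0.591 0.02 ] turn units [-0.013  0.044  0.004]
```

View pics/c_s8.png

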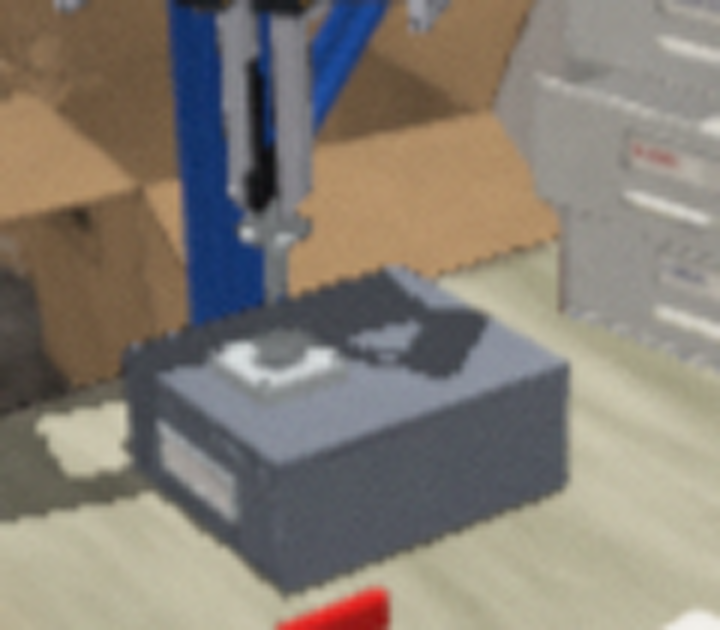

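{"method": "move_arm", "body": {"dp": [[0.12,0.1,0.01],[0.1,0.2,0.01],[0,0.2,0],[0,0.1,0],[0,0,0],[0,0,0],[0,0,0],[0,0,0]], "turn": [[0,0,0],[0,0,0],[0,0,0],[0,0,0],[0,0,0],[0,0,0],[0,0,0],[0,0,0]]}}

```text
schema error: expected 10 rows
```

{"method": "move_arm", "body": {"dp": [[0.12,0.1,0.01],[0.1,0.2,0.01],[0,0.2,0],[0,0.1,0],[0,0,0],[0,0,0],[0,0,0],[0,0,0],[0,0,0],[0,0,0]], "turn": [[0,0,0],[0,0,0],[0,0,0],[0,0,0],[0,0,0],[0,0,0],[0,0,0],[0,0,0],[0,0,0],[0,0,0]]}}

```text
time: 14.38
ee_pos: [574.2, -77.0, 133.0]
tcp_rot: [0.24, -0.665, 0.666, -0.24]
force: [-0.1, -0.2, -1.3]
grip_width: 9.5
```

Run:
```python
from st import *
st(575.6,-75.5,125,-0.88)
```

```text
t 14.38 pos [574.2 -77.  133. ] F [-0.05 -0.16 -1.26] Tq [-0.08  0.16  0.02] w 9.5 j6 0.647
az -0.8773 ydir [ 0.     -0.0014 -1.    ] need world [ 1.4  1.5 -8. ] tool units [-0.081  0.32  -0.01 ] turn units [-0.011  0.026  0.008]
```

{"method": "move_arm", "body": {"dp": [[-0.065,0,-0.01],[0,0,0],[0,0.15,0],[0,0.1,0],[0,0,0],[0,0,0],[0,0,0],[0,0,0],[0,0,0],[0,0,0]], "turn": [[0,0,0],[0,0,0],[0,0,0],[0,0,0],[0,0,0],[0,0,0],[0,0,0],[0,0,0],[0,0,0],[0,0,0]]}}

```text
time: 15.22
ee_pos: [575.7, -75.5, 126.3]
tcp_rot: [0.24, -0.664, 0.666, -0.24]
force: [0.7, 0.2, -1.4]
grip_width: 9.7
```

Run:
```python
from st import *
st(575.6,-75.5,120,-0.88)
c=cap("scene","s9"); crop(c["color"],195,315,120,225,6,"c_s9")
w=cap("wrist","w9"); crop(w["color"],180,320,150,290,5,"c_w9")
```

```text
t 15.22 pos [575.7 -75.5 126.3] F [ 0.71  0.25 -1.36] Tq [-0.06  0.09  0.06] w 9.7 j6 0.65
az -0.8769 ydir [ 6.0e-04 -1.5e-03 -1.0e+00] need world [-0.1 -0.  -6.3] tool units [ 0.003  0.254 -0.001] turn units [-0.015  0.029  0.005]
```

View pics/c_s9.png

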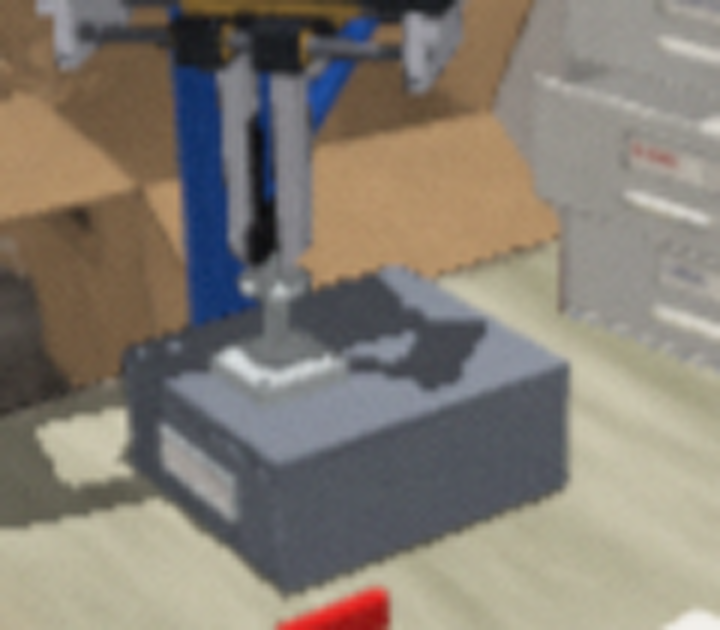

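View pics/c_w9.png

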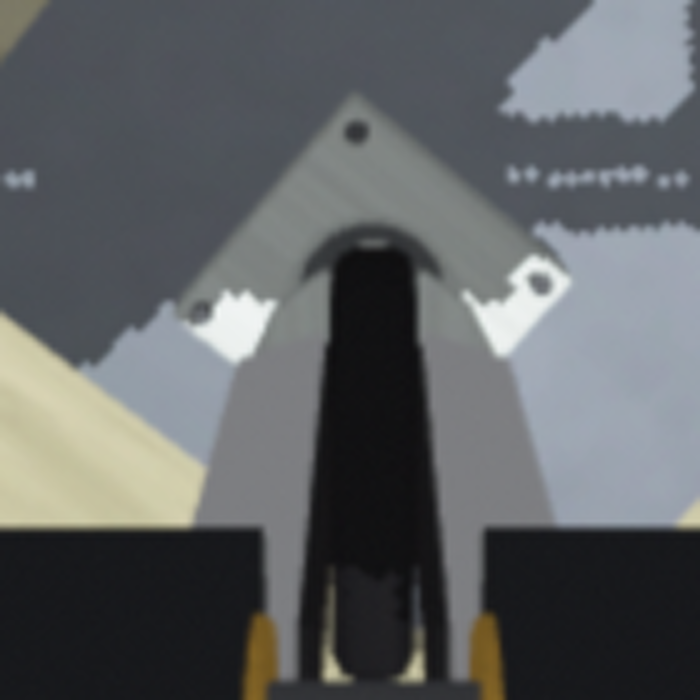

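{"method": "move_arm", "body": {"dp": [[0,0.06,0],[0,0.06,0],[0,0.06,0],[0,0.06,0],[0,0.04,0],[0,0.04,0],[0,0.02,0],[0,0,0],[0,0,0],[0,0,0]], "turn": [[0,0,0],[0,0,0],[0,0,0],[0,0,0],[0,0,0],[0,0,0],[0,0,0],[0,0,0],[0,0,0],[0,0,0]]}}

```text
time: 16.15
ee_pos: [575.6, -75.5, 116.8]
tcp_rot: [0.24, -0.664, 0.666, -0.24]
force: [-0.1, -0.5, -2.3]
grip_width: 9.8
```

Run:
```python
from st import *
st(575.6,-75.5,115,-0.88)
```

```text
t 16.15 pos [575.6 -75.5 116.8] F [-0.13 -0.46 -2.26] Tq [-0.05  0.12 -0.01] w 9.8 j6 0.65
az -0.877 ydir [ 4.0e-04 -1.5e-03 -1.0e+00] need world [-0.  -0.  -1.8] tool units [ 0.001  0.07  -0.   ] turn units [-0.013  0.029  0.006]
```

{"method": "move_arm", "body": {"dp": [[0,0.05,0],[0,0.05,0],[0,0.05,0],[0,0.05,0],[0,0.03,0],[0,0,0],[0,0,0],[0,0,0],[0,0,0],[0,0,0]], "turn": [[0,0,0],[0,0,0],[0,0,0],[0,0,0],[0,0,0],[0,0,0],[0,0,0],[0,0,0],[0,0,0],[0,0,0]]}}

```text
time: 16.98
ee_pos: [575.7, -75.5, 110.6]
tcp_rot: [0.24, -0.664, 0.666, -0.24]
force: [0.2, 0.4, -1.7]
grip_width: 9.7
```

Run:
```python
from st import *
st(575.6,-75.5,105,-0.88)
```

```text
t 16.98 pos [575.7 -75.5 110.6] F [ 0.21  0.38 -1.67] Tq [-0.01  0.15 -0.01] w 9.7 j6 0.65
az -0.8769 ydir [ 7.0e-04 -1.5e-03 -1.0e+00] need world [-0.1 -0.  -5.6] tool units [ 0.004  0.223 -0.003] turn units [-0.015  0.029  0.004]
```

{"method": "move_arm", "body": {"dp": [[0,0.03,0],[0,0.03,0],[0,0.03,0],[0,0.03,0],[0,0.01,0],[0,0,0],[0,0,0],[0,0,0],[0,0,0],[0,0,0]], "turn": [[0,0,0],[0,0,0],[0,0,0],[0,0,0],[0,0,0],[0,0,0],[0,0,0],[0,0,0],[0,0,0],[0,0,0]]}}

```text
time: 17.82
ee_pos: [575.8, -75.5, 107.0]
tcp_rot: [0.24, -0.664, 0.666, -0.241]
force: [0.4, -0.1, -2.5]
grip_width: 10.2
```

Run:
```python
from st import *
st(575.6,-75.5,100,-0.88)
```

```text
t 17.82 pos [575.8 -75.5 107. ] F [ 0.41 -0.1  -2.53] Tq [-0.06  0.14  0.05] w 10.2 j6 0.65
az -0.8769 ydir [ 9.0e-04 -1.6e-03 -1.0e+00] need world [-0.2  0.  -7. ] tool units [ 0.005  0.282 -0.005] turn units [-0.017  0.029  0.003]
```

{"method": "move_arm", "body": {"dp": [[0,0.03,0],[0,0.03,0],[0,0.03,0],[0,0.03,0],[0,0.01,0],[0,0,0],[0,0,0],[0,0,0],[0,0,0],[0,0,0]], "turn": [[0,0,0],[0,0,0],[0,0,0],[0,0,0],[0,0,0],[0,0,0],[0,0,0],[0,0,0],[0,0,0],[0,0,0]]}}

```text
time: 18.65
ee_pos: [575.8, -75.5, 103.5]
tcp_rot: [0.24, -0.664, 0.666, -0.241]
force: [-0.4, 0.8, -2.0]
grip_width: 9.5
```

Run:
```python
from st import *
st(575.6,-75.5,100,-0.88)
```

```text
t 18.65 pos [575.8 -75.5 103.5] F [-0.41  0.78 -1.96] Tq [ 0.    0.1  -0.03] w 9.5 j6 0.65
az -0.8769 ydir [ 9.0e-04 -1.6e-03 -1.0e+00] need world [-0.2  0.  -3.5] tool units [ 0.006  0.138 -0.006] turn units [-0.017  0.03   0.003]
```

{"method": "move_arm", "body": {"dp": [[0,0.03,0],[0,0.03,0],[0,0.03,0],[0,0.03,0],[0,0.01,0],[0,0,0],[0,0,0],[0,0,0],[0,0,0],[0,0,0]], "turn": [[0,0,0],[0,0,0],[0,0,0],[0,0,0],[0,0,0],[0,0,0],[0,0,0],[0,0,0],[0,0,0],[0,0,0]]}}

```text
time: 19.48
ee_pos: [575.8, -75.5, 99.9]
tcp_rot: [0.24, -0.664, 0.666, -0.241]
force: [-0.2, -0.6, -1.0]
grip_width: 9.7
```

Run:
```python
from st import *
st(575.6,-75.5,91,-0.88)
```

```text
t 19.48 pos [575.8 -75.5  99.9] F [-0.18 -0.56 -0.95] Tq [-0.03  0.14  0.02] w 9.7 j6 0.65
az -0.8769 ydir [ 0.001  -0.0016 -1.    ] need world [-0.2  0.  -8.9] tool units [ 0.006  0.355 -0.007] turn units [-0.017  0.029  0.002]
```

{"method": "move_arm", "body": {"dp": [[0,0.03,0],[0,0.03,0],[0,0.03,0],[0,0.03,0],[0,0.01,0],[0,0,0],[0,0,0],[0,0,0],[0,0,0],[0,0,0]], "turn": [[0,0,0],[0,0,0],[0,0,0],[0,0,0],[0,0,0],[0,0,0],[0,0,0],[0,0,0],[0,0,0],[0,0,0]]}}

```text
time: 20.32
ee_pos: [575.8, -75.5, 96.2]
tcp_rot: [0.24, -0.664, 0.666, -0.241]
force: [0.3, -0.3, -1.1]
grip_width: 9.7
```

Run:
```python
from st import *
st(575.6,-75.5,91,-0.88)
```

```text
t 20.32 pos [575.8 -75.5  96.2] F [ 0.26 -0.29 -1.07] Tq [-0.04  0.18  0.07] w 9.7 j6 0.65
az -0.8769 ydir [ 9.0e-04 -1.5e-03 -1.0e+00] need world [-0.2  0.  -5.2] tool units [ 0.006  0.209 -0.006] turn units [-0.017  0.03   0.002]
```

{"method": "move_arm", "body": {"dp": [[0,0.03,0],[0,0.03,0],[0,0.03,0],[0,0.03,0],[0,0.02,0],[0,0,0],[0,0,0],[0,0,0],[0,0,0],[0,0,0]], "turn": [[0,0,0],[0,0,0],[0,0,0],[0,0,0],[0,0,0],[0,0,0],[0,0,0],[0,0,0],[0,0,0],[0,0,0]]}}

```text
time: 21.15
ee_pos: [575.9, -75.5, 92.4]
tcp_rot: [0.24, -0.664, 0.666, -0.241]
force: [0.4, -1.0, -0.7]
grip_width: 9.8
```

Run:
```python
from st import *
st(575.6,-75.5,91,-0.88)
```

```text
t 21.15 pos [575.9 -75.5  92.4] F [ 0.39 -0.98 -0.71] Tq [-0.01  0.09 -0.05] w 9.8 j6 0.65
az -0.877 ydir [ 0.001  -0.0016 -1.    ] need world [-0.3  0.  -1.4] tool units [ 0.007  0.056 -0.008] turn units [-0.018  0.029  0.002]
```

{"method": "move_arm", "body": {"dp": [[0,0.02,0],[0,0.02,0],[0,0.01,0],[0,0,0],[0,0,0],[0,0,0],[0,0,0],[0,0,0],[0,0,0],[0,0,0]], "turn": [[0,0,0],[0,0,0],[0,0,0],[0,0,0],[0,0,0],[0,0,0],[0,0,0],[0,0,0],[0,0,0],[0,0,0]]}}

```text
time: 21.98
ee_pos: [575.9, -75.6, 91.1]
tcp_rot: [0.24, -0.664, 0.666, -0.241]
force: [-0.3, -0.4, -1.6]
grip_width: 9.6
```

Run:
```python
from st import *
st(575.6,-75.5,91,-0.88)
w=cap("wrist","w10"); crop(w["color"],180,320,150,290,4,"c_w10")
c=cap("scene","s10"); crop(c["color"],195,315,120,225,6,"c_s10")
```

```text
t 21.98 pos [575.9 -75.6  91.1] F [-0.29 -0.35 -1.64] Tq [-0.02  0.14 -0.01] w 9.6 j6 0.65
az -0.8769 ydir [ 0.0012 -0.0016 -1.    ] need world [-0.3  0.1 -0.1] tool units [ 0.008  0.004 -0.01 ] turn units [-0.019  0.029  0.001]
```

View pics/c_s10.png

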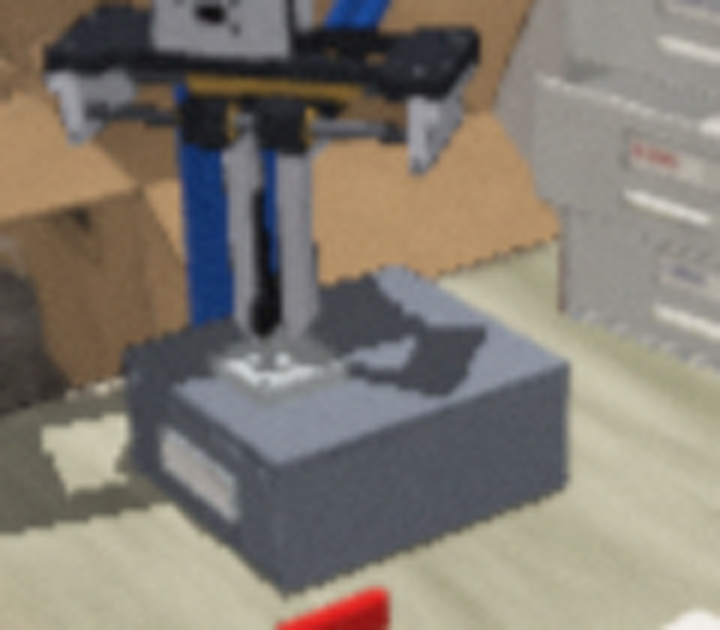

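{"method": "move_arm", "body": {"dp": [[0,0.02,0],[0,0.01,0],[0,0,0],[0,0,0],[0,0,0],[0,0,0],[0,0,0],[0,0,0],[0,0,0],[0,0,0]], "turn": [[0,0,0],[0,0,0],[0,0,0],[0,0,0],[0,0,0],[0,0,0],[0,0,0],[0,0,0],[0,0,0],[0,0,0]]}}

```text
time: 22.92
ee_pos: [576.0, -75.6, 90.5]
tcp_rot: [0.24, -0.664, 0.666, -0.241]
force: [-0.1, -0.6, -1.2]
grip_width: 10.0
```

Run:
```python
from st import *
st(575.6,-75.5,91,-0.88)
```

```text
t 22.92 pos [576.  -75.6  90.5] F [-0.05 -0.64 -1.23] Tq [-0.08  0.11 -0.01] w 10.0 j6 0.65
az -0.8769 ydir [ 0.0015 -0.0017 -1.    ] need world [-0.4  0.1  0.5] tool units [ 0.011 -0.019 -0.013] turn units [-0.022  0.03  -0.001]
```

{"method": "move_arm", "body": {"dp": [[0,0.02,0],[0,0.01,0],[0,0,0],[0,0,0],[0,0,0],[0,0,0],[0,0,0],[0,0,0],[0,0,0],[0,0,0]], "turn": [[0,0,0],[0,0,0],[0,0,0],[0,0,0],[0,0,0],[0,0,0],[0,0,0],[0,0,0],[0,0,0],[0,0,0]]}}

```text
time: 23.75
ee_pos: [576.1, -75.6, 90.5]
tcp_rot: [0.24, -0.664, 0.666, -0.241]
force: [0.6, 0.3, -0.6]
grip_width: 9.9
```

Run:
```python
from st import *
st(575.6,-75.5,91,-0.88)
```

```text
t 23.75 pos [576.1 -75.6  90.5] F [ 0.63  0.35 -0.65] Tq [-0.05  0.19  0.01] w 9.9 j6 0.65
az -0.8769 ydir [ 0.0021 -0.0019 -1.    ] need world [-0.5  0.1  0.5] tool units [ 0.014 -0.019 -0.017] turn units [-0.027  0.03  -0.004]
```

{"method": "move_arm", "body": {"dp": [[0,0.03,0],[0,0.03,0],[0,0,0],[0,0,0],[0,0,0],[0,0,0],[0,0,0],[0,0,0],[0,0,0],[0,0,0]], "turn": [[0,0,0],[0,0,0],[0,0,0],[0,0,0],[0,0,0],[0,0,0],[0,0,0],[0,0,0],[0,0,0],[0,0,0]]}}

```text
time: 24.58
ee_pos: [576.4, -75.7, 90.5]
tcp_rot: [0.24, -0.664, 0.666, -0.241]
force: [-0.1, -0.6, 1.9]
grip_width: 9.6
```

Run:
```python
from st import *
st(575.6,-75.5,91,-0.88)
w=cap("wrist","w11"); crop(w["color"],180,320,150,290,5,"c_w11")
```

```text
t 24.58 pos [576.4 -75.7  90.5] F [-0.09 -0.62  1.88] Tq [-0.01  0.33  0.05] w 9.6 j6 0.65
az -0.8769 ydir [ 0.0033 -0.0021 -1.    ] need world [-0.8  0.2  0.5] tool units [ 0.02  -0.02  -0.025] turn units [-0.036  0.03  -0.011]
```

View pics/c_w11.png

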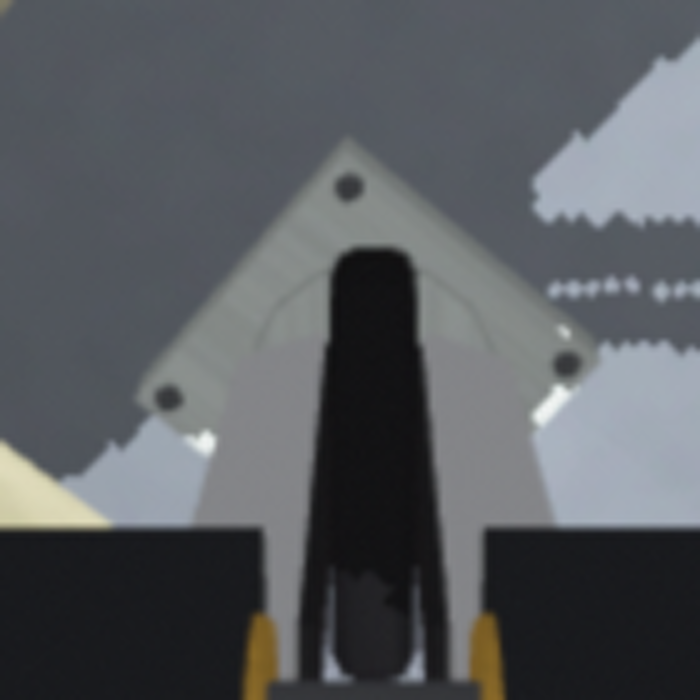

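{"method": "move_arm", "body": {"dp": [[0,0,0],[0,0,0],[0,0,0],[0,0,0],[0,0,0],[0,0,0],[0,0,0],[0,0,0],[0,0,0],[0,0,0]], "turn": [[0,0.3,0],[0,0.4,0],[0,0.4,0],[0,0.4,0],[0,0.4,0],[0,0.2,0],[0,0,0],[0,0,0],[0,0,0],[0,0,0]]}}

```text
time: 25.47
ee_pos: [576.1, -75.0, 90.5]
tcp_rot: [0.163, -0.687, 0.688, -0.164]
force: [-0.2, 0.3, 2.3]
grip_width: 9.5
```

Run:
```python
from st import *
st(575.8,-75.5,90.5,-1.30)
```

```text
t 25.47 pos [576.1 -75.   90.5] F [-0.23  0.3   2.33] Tq [ 0.03  0.35 -0.  ] w 9.5 j6 0.877
az -1.1039 ydir [ 0.0024 -0.0011 -1.    ] need world [-0.3 -0.5  0. ] tool units [ 0.019 -0.     0.012] turn units [-0.018  1.872 -0.018]
```

{"method": "move_arm", "body": {"dp": [[0,0,0],[0,0,0],[0,0,0],[0,0,0],[0,0,0],[0,0,0],[0,0,0],[0,0,0],[0,0,0],[0,0,0]], "turn": [[0,0.3,0],[0,0.4,0],[0,0.4,0],[0,0.3,0],[0,0,0],[0,0,0],[0,0,0],[0,0,0],[0,0,0],[0,0,0]]}}

```text
time: 26.3
ee_pos: [576.2, -75.1, 90.5]
tcp_rot: [0.111, -0.698, 0.699, -0.113]
force: [-0.6, 0.7, 1.1]
grip_width: 10.0
```

Run:
```python
from st import *
st(575.8,-75.5,90.5,-1.30)
c=cap("scene","s12"); crop(c["color"],170,315,120,235,5,"c_s12")
```

```text
t 26.3 pos [576.2 -75.1  90.5] F [-0.62  0.68  1.06] Tq [-0.01  0.35  0.05] w 10.0 j6 1.026
az -1.2524 ydir [ 0.0027 -0.0013 -1.    ] need world [-0.4 -0.4 -0. ] tool units [0.019 0.001 0.009] turn units [-0.019  0.455 -0.021]
```

View pics/c_s12.png

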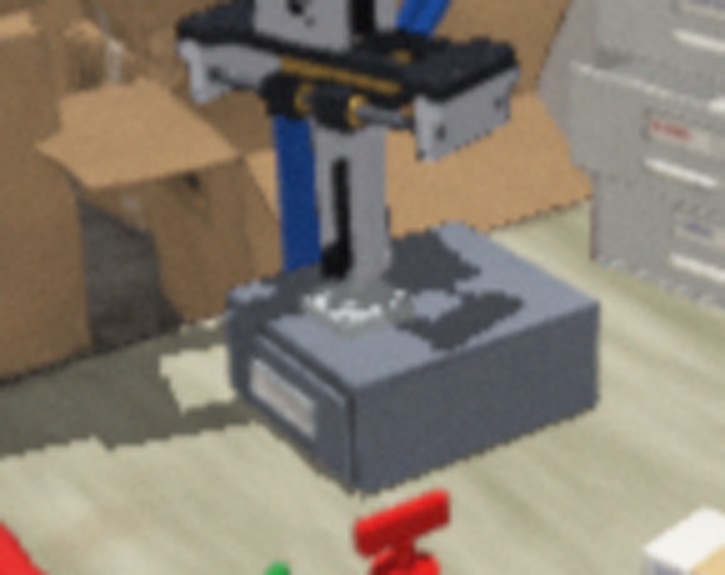

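{"method": "move_arm", "body": {"dp": [[0,0,0],[0,0,0],[0,0,0],[0,0,0],[0,0,0],[0,0,0],[0,0,0],[0,0,0],[0,0,0],[0,0,0]], "turn": [[0,0.25,0],[0,0.25,0],[0,0.1,0],[0,0,0],[0,0,0],[0,0,0],[0,0,0],[0,0,0],[0,0,0],[0,0,0]]}}

```text
time: 27.18
ee_pos: [576.2, -75.2, 90.5]
tcp_rot: [0.089, -0.701, 0.702, -0.091]
force: [-1.2, -0.5, 1.1]
grip_width: 9.9
```

Run:
```python
from st import *
st(575.8,-75.5,90.5,-1.30)
c=cap("scene","s13"); crop(c["color"],170,315,120,235,5,"c_s13")
```

```text
t 27.18 pos [576.2 -75.2  90.5] F [-1.17 -0.54  1.08] Tq [0.06 0.31 0.06] w 9.9 j6 1.088
az -1.3151 ydir [ 0.0027 -0.0015 -1.    ] need world [-0.4 -0.3 -0. ] tool units [0.018 0.    0.007] turn units [-0.02  -0.144 -0.021]
```

View pics/c_s13.png

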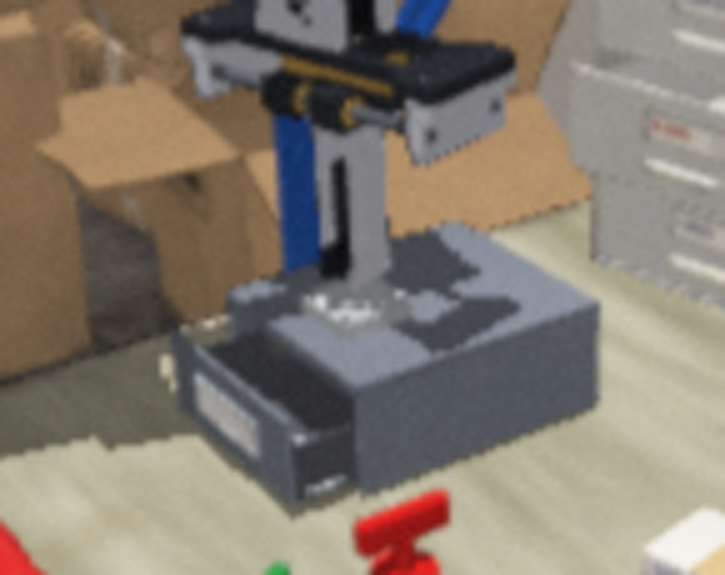

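{"method": "move_arm", "body": {"dp": [[0,0,0],[0,0,0],[0,0,0],[0,0,0],[0,0,0],[0,0,0],[0,0,0],[0,0,0],[0,0,0],[0,0,0]], "turn": [[0,0,0],[0,0,0],[0,0,0],[0,0,0],[0,0,0],[0,0,0],[0,0,0],[0,0,0],[0,0,0],[0,0,0]], "claw": 0.5}}

```text
time: 28.07
ee_pos: [576.8, -75.4, 89.6]
tcp_rot: [0.089, -0.701, 0.702, -0.091]
force: [-0.7, 0.5, -0.4]
grip_width: 47.1
```

Run:
```python
from st import *
st(575.8,-75.5,90.5,-1.30)
w=cap("wrist","w14"); crop(w["color"],130,380,150,330,3,"c_w14")
```

```text
t 28.07 pos [576.8 -75.4  89.6] F [-0.74  0.52 -0.37] Tq [-0.01  0.19 -0.02] w 47.1 j6 1.089
az -1.3155 ydir [ 0.0038 -0.0016 -1.    ] need world [-1.  -0.1  0.9] tool units [ 0.04  -0.035 -0.004] turn units [-0.024 -0.148 -0.031]
```

View pics/c_w14.png

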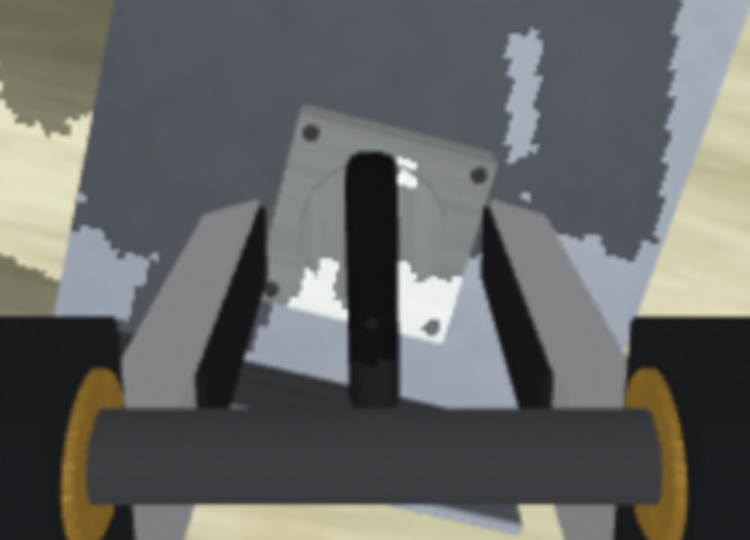

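Fingers are clear of the bar on both sides (bar at crop column 372, pads at 265 and 485). Lift straight up.

{"method": "move_arm", "body": {"dp": [[0,-0.2,0],[0,-0.3,0],[0,-0.4,0],[0,-0.6,0],[0,-0.6,0],[0,-0.6,0],[0,-0.4,0],[0,-0.2,0],[0,0,0],[0,0,0]], "turn": [[0,0,0],[0,0,0],[0,0,0],[0,0,0],[0,0,0],[0,0,0],[0,0,0],[0,0,0],[0,0,0],[0,0,0]]}}

```text
time: 28.95
ee_pos: [577.3, -75.4, 182.7]
tcp_rot: [0.087, -0.7, 0.703, -0.093]
force: [0.5, 0.8, -0.6]
grip_width: 47.2
```

Run:
```python
from st import *
st(575.8,-75.5,190,-1.30)
w=cap("wrist","w15")
c=cap("scene","s15"); crop(c["color"],170,315,120,235,5,"c_s15")
```

```text
t 28.95 pos [577.3 -75.4 182.7] F [ 0.49  0.79 -0.56] Tq [-0.04  0.15  0.02] w 47.2 j6 1.089
az -1.3155 ydir [ 0.0088 -0.0027 -1.    ] need world [-1.5 -0.1  7.3] tool units [ 0.057 -0.291 -0.009] turn units [-0.047 -0.148 -0.074]
```

View pics/c_s15.png

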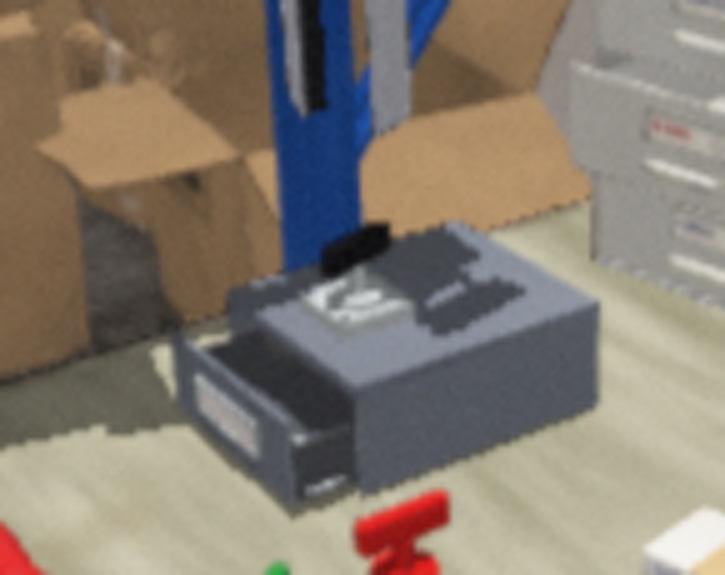

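View pics/w15.png

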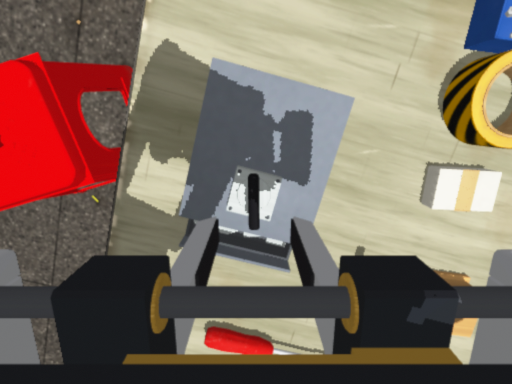

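The key stands upright with its shoulder on the plate, the drawer is fully open and the gripper is clear of everything. I'm handing the job in.

Run:
```python
from h import *
print(ctrl.job_done())
```

```text
the job is handed in; nothing more can be done
None
```

The drawer sprang open with the key fully home, and I handed the job in at about 29 s of the 72 s allowed. `ctrl.job_done()` gives no verdict, so I don't have a confirmed result.

- **Insertion:** I took the black T-key from the block and lined it up over the keyhole at about 0.88 rad clockwise, the slot angle I read from the wrist camera. The blade went straight into the slot at that angle, so I didn't have to sweep for it. It went down until the shoulder stopped on the plate at the expected height, with about 3.5 N of contact force.
- **Turning:** I then turned the key clockwise to about 1.31 rad. The drawer was still shut at 1.25 rad and open at 1.31 rad.
- **Last checks:** After I let go and lifted away, the pictures show the key upright with its shoulder on the plate. The drawer is out, judged by eye to be fully open. The gripper is about 90 mm higher and touching nothing, and the bystanders I could see look undisturbed. Every contact force I read was only a few newtons.
- **Where readings disagreed:** The camera estimates of the keyhole's centre differed by 2 to 4 mm. The blade entered the bore with no noticeable side force, so this did not matter.

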